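Load the square brass blank from its carton into the embossing die

TASK

Fold both flaps of the small carton back past upright, then take out the brass blank whose outline matches the cavity of the steel die and lay it in that cavity, fully home and flat on the cavity floor. The die was clamped somewhere along its channel and its exact place was not measured, so look or feel for the cavity with light pressure and do not force the blank. Leave the other blank in the carton, the flaps folded back, and everything else on the bench where it is.

Things in the scene. Friction and masses are not known exactly. Their poses are not given: they have to be found in the camera images.
- carton: open-topped cardboard carton fixed to the bench, outside 138 mm (x) x 160 mm (y) x 55 mm high, walls and floor 4 mm; origin under its centre, z up. The two flaps are hinged on its top rim along the y = +80 mm and y = -80 mm walls; the two blanks lie flat on its floor, side by side along its x.
- flap_left (a joint): flap hinged along the carton's +y rim (hinge line at carton y = +80 mm, z = 55 mm): 0 rad = closed, level, reaching inward to 5 mm short of the middle; pi/2 = upright; 2.6 = stop, folded back outside. Stays where left. Starts ajar at 0.7 to 1.0 rad. Panel 136 mm along x, 75 mm deep, 4 mm thick.
- flap_right (a joint): flap hinged along the carton's -y rim, mirror image of flap_left, same values
- flap_left_edge (a point): middle of flap_left's free edge
- flap_right_edge (a point): middle of flap_right's free edge
- square_blank: square brass blank 40 x 40 x 14 mm, about 180 g, lying flat in the carton; origin at the centre of its underside, x and y along its sides
- round_blank: round brass blank, 50 mm across, 14 mm thick, lying flat in the carton; origin at the centre of its underside; too wide for the cavity
- bolster: grey bolster plate fixed to the bench, 170 mm (x) x 200 mm (y) x 20 mm high, origin under its centre, z up. On it, in a channel along the bolster's y between low dark keys 8 mm high, stands the bare steel die, 110 x 110 x 14 mm, sides parallel to the bolster's. The die is centred across the channel (x = 0) but clamped anywhere from y = -7 to +7 mm along it; it does not move.
- channel_mid (a point): point of the bolster at x = 0, y = 0, z = 34 mm, level with the die's top face (does not follow the die). The die has one square cavity in its own centre, 41.5 x 41.5 mm, 6 mm deep (floor at bolster z = 28 mm), mouth chamfered 1.5 mm; so the cavity's centre lies within 7 mm of this point along the bolster's y. The seated blank stands 8 mm proud.
- thumb_nut: brass thumb nut, 28 mm wide, 18 mm high; origin under its centre
- screwdriver: screwdriver lying flat, about 200 mm long
- tape_roll: roll of brown tape lying flat, 90 mm across, 24 mm high; origin under its centre
- glue_jar: closed white jar, 64 mm across, 90 mm high; origin under its centre
- tin: open tin, 72 mm across, 85 mm high; origin under its centre
- offcut: plywood offcut 60 x 130 x 30 mm; origin under its centre
- hammer: hammer lying flat, about 300 mm long
There are look-alikes about, which are no part of the job. What is shaped like the square_blank but purple is not meant. Leave any blue look-alike of the carton alone.

How it is judged:
On the way, in this order (a step that is already met when the one before it is completed fails the run):
1. both carton flaps are folded back past upright (value of joint each of flap_left, flap_right above 1.7 rad), for 0.2 s.
2. the square blank has been lifted clear of the carton (z of square_blank in the frame of carton above 0.06 m), for 0.1 s.
At the end, for the whole second after the job is handed in: The square blank lies at rest flat on the cavity floor of the die (its underside within 1.7 mm of the floor, tilt under 0.06 rad), both flaps are still past upright (over 1.7 rad), and the round blank is still in the carton (all of step 1 and z of square_blank in the frame of bolster between 0.025 and 0.0297 m and angle between square_blank's own z axis and vertical below 0.06 rad and x of square_blank in the frame of bolster between -0.004 and 0.004 m and y of square_blank in the frame of bolster between -0.011 and 0.011 m and x of round_blank in the frame of carton between -0.065 and 0.065 m and y of round_blank in the frame of carton between -0.076 and 0.076 m and z of round_blank in the frame of carton below 0.03 m and linear speed of square_blank below 0.02 m/s); the robot touches nothing.
It fails at once if a bystander was pushed more than 30 mm from its place (distance of any of thumb_nut, screwdriver, tape_roll, glue_jar, tin, offcut, hammer from where it was at the start of the episode above 0.03 m).
It fails at once if the blank was forced onto the die with more than 50 N (contact force between square_blank and bolster above 50 N).
It also fails if it takes over 72 s, if anything falls off the work surface, if the arm or the gripper's body presses on something with over 40 N, if the wrist force passes 120 N, or if a joint passes its speed limit or range.

ROBOT

A 7-joint arm with a two-finger parallel gripper is mounted at the origin on the work surface. World frame = base frame: x ahead of the robot, y to its left, z up, the work surface at z = 0. Lengths are in m, angles in rad, forces in N, time in s.
With the tool pointing down it reaches from about 0.425 to 0.875 m from the base axis. Payload 4.7 kg.
Tool frame: the origin (TCP) lies between the finger pads; the fingertips stand 11 mm ahead of it and the grasp point (between the pads) lies 8 mm behind it; z points along the fingers, y is the line along which they close (so a half turn about z gives the same grasp; the last joint's range is limited). The gripper opens to 87 mm and grips with 3 to 60 N. Pads are 19 mm wide; open, the fingers measure 117 mm over their backs; the gripper's body (75 mm by 190 mm) begins 51 mm behind the grasp point.
Start: joints at [-1.153, 0.321, -0.07, 1.45, 0.023, 1.371, -0.057], TCP at [0.255, 0.598, 0.234] pointing down, gripper open.
Joint ranges: [-2.86, 2.86], [-0.3, 2.09], [-1.38, 1.24], [0.06, 2.45], [-1.56, 4.7], [0.09, 2.05], [-2.69, 2.69]. Speed limits (rad/s): [2.57, 2.57, 3.14, 3.14, 3.14, 3.14, 3.14].

INTERFACE

Orientations are given as a rotation vector (axis times angle).
In Python, from bench import ctrl gives the robot as it stands. The module is installed in compiled form; this text tells all that it offers.
- The arm moves only by the shell command python3 -m inch 'ROWS' [FORCE]. ROWS is JSON, a list of rows, each an object with "slide": the shift along the tool's x, y, z scaled (see below), a list of three; "angular": the turn, a rotation vector about the tool's x, y, z scaled (see below), a list of three; "claw": the opening, from -1 (shut) to 1 (fully open). In form: [{"slide": [tx, ty, tz], "angular": [rx, ry, rz], "claw": claw}, ...]. A call has 1 to 10 rows; each row is the pose to reach, as a shift and turn from the pose commanded when the call began, along the tool's axes at that moment; what a row does not reach only later rows make up. The controller multiplies each number of a shift by 0.25 m and each number of a turn by 30 degrees. A row lasts 1/10 s, in which the tool goes at most 50 mm and 8.59 degrees, less where a joint would pass 70% of its speed; a pose out of reach is approached as far as the arm can. A call with a number of a shift or a turn outside -1 to 1 is refused whole. A call with a gripper value outside its range is refused whole. The fingers move at their own pace and stop on an object; FORCE is the grip in N (left out, the last holds). Time passes only in rows, so rows that repeat a pose let the fingers close. It gives the time, the measured TCP pose, the force, the opening and the grip force at its end, in the units of the state.
- ctrl.get_state(): the state, without advancing time (a new reading comes with each control period).
- ctrl.get_image(name): name is "side" or "top"; returns a dict with "color" (480x640x3 uint8, red, green, blue), "depth" (480x640 float32, m along the optical axis (not along the pixel's ray), 0 where there is no reading), "camera_matrix" (3x3 intrinsics, pixels), "extrinsics" (4x4, takes a point from camera to world coordinates). Camera axes: x right, y up, looking along -z (the intrinsics and any distortion apply to the point x, -y, -z); pixel columns grow to the right and rows downward; lengths in m; the calibration is good to about 2 mm. A picture is of the moment at which its call begins.
- ctrl.close_job(): hands the job in; it is judged then, once.
Trained networks look in the newest picture that a camera, given by its name, has taken for a name from the list of things; names that differ only in an ending like _2 or _b are one class to them, and where a whole thing is asked for, a point or a joint stands for the part that bears it (a point fixed in the world has none). Each returns a list of dicts, best first, with "confidence" (0 to 1); they miss things now and then, are a little off and sometimes report something else, mostly with a low value. They report only what shows in the picture. A call takes as long as a camera call. They do not tell look-alikes from the thing itself.
- ctrl.find_in(query, camera): "bbox" ([centre column, centre row, width, height] in pixels, round what is visible of it).
- ctrl.outline_of(query, camera): "mask" (480x640 bool, what is visible of it) and "bbox" ([centre column, centre row, width, height] in pixels, round what is visible of it).
The state is a dict: "time": time; "joint_positions": joint angles; "qd": joint speeds; "joint_torque": joint torques, N m; "position": TCP position; "tool_rot": TCP orientation; "ft_force": force on the tool from outside, world axes, zero at the start; "torque": the same for the moment, N m; "grip_width": opening from 0.0 (shut) to 1.0 (fully open); "grip_force": force on a finger pad.
Only numpy, scipy, OpenCV 4.12 (cv2) and the standard library are available. Lean on these libraries where they do the work, as an engineer would, in place of code of your own. Each camera call takes 0.05 s, during which the arm holds its last target. There are 200 camera calls.

## Working session

There is one attempt and no reset: what is moved stays moved. The work goes in short steps, Python scripts to look and compute and a shell command to move; the robot and the scene stay as the last step left them, time stands still between calls to the robot, and variables do not carry over. Pictures are saved under pics/ and viewed, at most 10 in all, crops included, and the job is handed in when it is done.

```bash
mkdir -p pics; cat > h.py <<'E'
import numpy as np, cv2
from bench import ctrl
from scipy.spatial.transform import Rotation as R
def cloud(im):
    d=im["depth"];K=np.array(im["camera_matrix"]);T=np.array(im["extrinsics"])
    v,u=np.mgrid[0:480,0:640]
    p=np.stack([(u-K[0,2])/K[0,0]*d,-(v-K[1,2])/K[1,1]*d,-d],-1)
    w=p@T[:3,:3].T+T[:3,3]; w[d==0]=np.nan
    return w
def save(im,n): cv2.imwrite("pics/"+n,im["color"][:,:,::-1])
E
python3 - <<'E'
from h import *
for n in("top","side"):
    im=ctrl.get_image(n); save(im,n+"0.png"); np.savez(n+"0.npz",w=cloud(im),c=im["color"])
    print(n,np.round(im["extrinsics"],3).tolist(),np.round(im["camera_matrix"],1).tolist())
    for q in("carton","square_blank","round_blank","bolster","flap_left","flap_right"):
        print(q,[(np.round(r["bbox"]).tolist(),round(r["confidence"],2)) for r in ctrl.find_in(q,n)][:4])
print(ctrl.get_state())
E
```

```text
top [[0.004, 0.993, -0.119, 0.421], [-1.0, 0.001, -0.025, 0.021], [-0.025, 0.119, 0.993, 1.12], [0.0, 0.0, 0.0, 1.0]] [[433.2, 0.0, 314.0], [0.0, 433.2, 236.5], [0.0, 0.0, 1.0]]
carton [([232.0, 253.0, 71.0, 60.0], 0.8), ([116.0, 296.0, 87.0, 74.0], 0.57)]
square_blank [([235.0, 242.0, 21.0, 19.0], 0.83), ([234.0, 191.0, 19.0, 20.0], 0.7)]
round_blank [([236.0, 267.0, 16.0, 18.0], 0.65)]
bolster [([418.0, 257.0, 76.0, 70.0], 0.8)]
flap_left [([99.0, 293.0, 47.0, 59.0], 0.93), ([205.0, 251.0, 13.0, 54.0], 0.85)]
flap_right [([129.0, 303.0, 47.0, 62.0], 0.83), ([419.0, 260.0, 80.0, 67.0], 0.75), ([253.0, 252.0, 25.0, 51.0], 0.66)]
side [[-0.834, 0.411, -0.368, 0.034], [-0.551, -0.643, 0.532, 0.777], [-0.018, 0.647, 0.762, 1.13], [0.0, 0.0, 0.0, 1.0]] [[584.4, 0.0, 323.1], [0.0, 584.4, 234.6], [0.0, 0.0, 1.0]]
carton [([272.0, 290.0, 62.0, 45.0], 0.62), ([218.0, 446.0, 70.0, 65.0], 0.61)]
square_blank [([271.0, 289.0, 70.0, 50.0], 0.71), ([228.0, 293.0, 24.0, 20.0], 0.63)]
round_blank [([251.0, 301.0, 21.0, 24.0], 0.46)]
bolster [([391.0, 192.0, 89.0, 63.0], 0.58)]
flap_left [([298.0, 171.0, 25.0, 31.0], 0.71), ([220.0, 450.0, 68.0, 54.0], 0.7), ([251.0, 300.0, 27.0, 25.0], 0.62)]
flap_right [([290.0, 276.0, 29.0, 20.0], 0.49)]
{'time': 0.7, 'joint_positions': array([-1.15290264,  0.32095602, -0.07005587,  1.45045923,  0.02263521,
        1.37081155, -0.05691707]), 'qd': array([ 0.00291651, -0.00064459,  0.00067562,  0.00118908,  0.00209786,
       -0.00025158, -0.00062408]), 'joint_torque': array([ 7.89058558e-04, -4.90944958e+01, -4.02953373e-01, -3.12700438e+01,
       -6.37077587e-02,  3.34265549e-02,  3.89523439e-05]), 'position': array([0.25546418, 0.59773258, 0.23363528]), 'tool_rot': array([6.30005170e-01, 3.07765157e+00, 2.10023502e-04]), 'ft_force': array([-0.00526972,  0.47682946,  0.12702806]), 'torque': array([ 0.03248583, -0.02030402, -0.0259516 ]), 'grip_force': 0.0, 'grip_width': 1.0029650643858858}
```

View pics/top0.png

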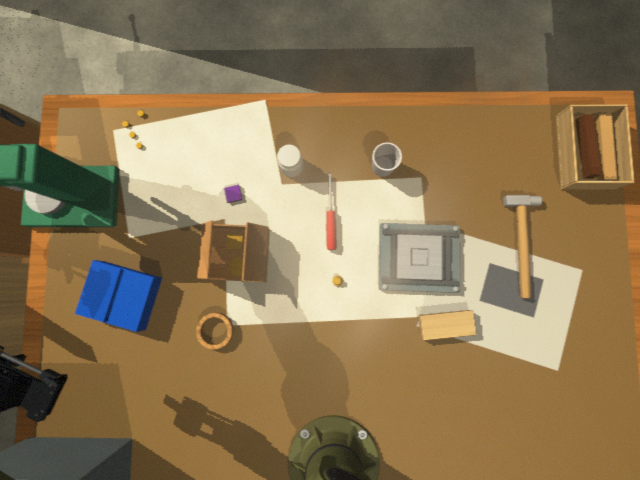

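View pics/side0.png

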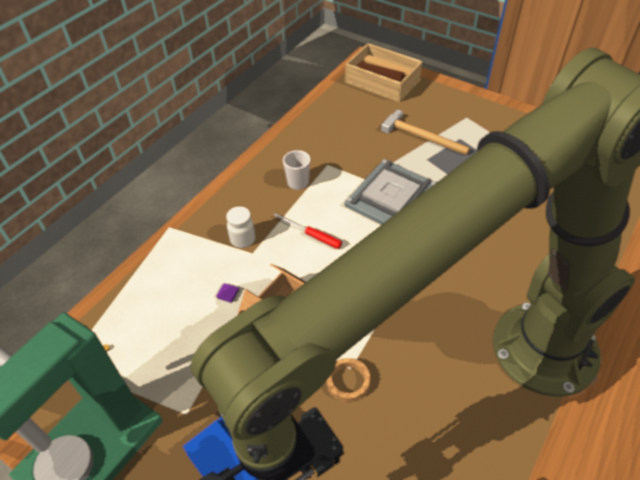

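The top view shows the carton at about (232,252) with its flaps at columns 205 and 253. The die on its bolster is at (420,257). In the side view the arm hides the carton.

Things that could be confused:
- **Square blank:** the brass one in the carton at (235,242), the purple square at (233,194) on the bench, and the round blank at (236,267).
- **Carton:** the tan one at (232,252) and the blue one at (118,296).

I choose the brass square inside the tan carton, and check it in a close crop.

```bash
python3 - <<'E'
from h import *
z=np.load("top0.npz");w=z["w"];c=z["c"]
a=cv2.resize(c[210:300,180:285,::-1],None,fx=7,fy=6,interpolation=cv2.INTER_CUBIC)
a=cv2.resize(c[212:292,182:282,::-1],(700,560),interpolation=cv2.INTER_CUBIC)
cv2.imwrite("pics/crop.png",a)
for r in range(218,290,6):
    print(r,' '.join(f"{int(round(w[r,cc,2]*1000)) if np.isfinite(w[r,cc,2]) else -1:4d}" for cc in range(192,276,3)))
for p in((242,235),(267,236),(257,420)): print(p,w[p])
E
```

```text
218    1    3    1    3    4    4    3    1    3    5    2    4    4    2    2    3    6    0    4   -2    1    3    1    4    3    3    4    1
224    2    2    1   61   77  100  118   57   57   55   57   56    5    3    2   -1    0   -2  119  112  106   98    1    2    0    7    2    2
230   -3    0   -2   65   84  101  119    5    8    6    3    5    5    5    4    4    7    4  120  115  102   96   87   75   68   60    1    2
236    2    4    4   64   84  104  120    6    6    5    3    6   21   22   20   21   20    6  118  111  102   92   81   71   73   30    4    4
242    5    2    4   66   90  107  121    7    5    3    6    7   20   17   23   16   19    4  122  107  100   89   82   77   63   26    2    0
248    3    2    5   72   95  112  120    8    1    5    2    5   18   21   20   21   19    5  115  106   97   90   85   73   66   17    7    1
254    3    0    1   74   95  110    2    4    9    0    9    5    4    5    4    9    4  119  118  107  100   89   80   73   60   12    0    3
260    3    0   58   83   97  117    7    6    4    6    7    3    4   19   20   20   19  121  114  106  101   89   83   70   61    1    3    4
266    4    3   61   81  101  121    6    5    6    6    7    4   19   20   19   19   17  123  115  105   99   86   85   69   64    4    2    3
272    1    0   66   83  103  118    6    5    4    8    7   10    7   17   18   22   17  119  112  104   92   88   74   68   59    3    4    4
278   -1    6   57   56  103  119   59   57   59   57   56    6    5   11   10    4    4  120  110  103   97   83   75   66   59   -1    3    5
284    2    3    2    1    2    1    1    0    0   -1    1    3    1    4   -4    2    3    3    6    4    4    2    0    5    1    1    2    7
(242, 235) [0.53883998 0.25172566 0.01718611]
(267, 236) [0.47453182 0.24703578 0.0194152 ]
(257, 420) [ 0.50047205 -0.21785389  0.02857017]
```

View pics/crop.png

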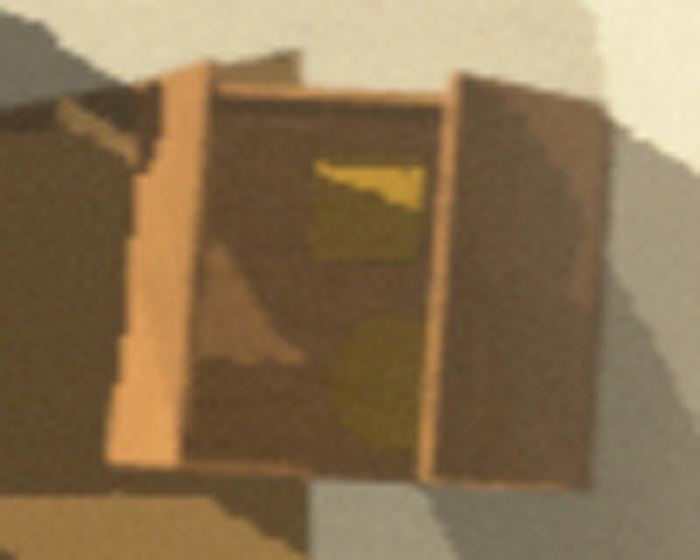

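The crop confirms it: the brass square is at crop (368,210), which is full-image (235,242). The round blank is at crop (385,385), partly hidden under the right flap. Both flaps lean inward. Next I measure the carton, flaps, blank and bolster.

```bash
python3 - <<'E'
from h import *
from scipy.optimize import least_squares
z=np.load("top0.npz");w=z["w"];c=z["c"]
def fit(lo,hi):
    P=w[222:284,lo:hi].reshape(-1,3);P=P[np.isfinite(P[:,2])&(P[:,2]>.064)&(P[:,2]<.125)]
    f=lambda p:p[0]+p[1]*P[:,0]+p[2]*P[:,2]-P[:,1]
    s=least_squares(f,[.2,0,0],loss="soft_l1",f_scale=.003).x
    print(len(P),"y at z=55,x=.53: ",s[0]+s[1]*.53+s[2]*.055,"yaw",np.arctan(-s[1]),"theta",np.arctan2(1,abs(s[2])*np.cos(np.arctan(s[1]))),"zmax",np.percentile(P[:,2],97),"x",np.percentile(P[:,0],[1,99]),'res',np.std(f(s)))
fit(192,216);fit(240,272)
# rim ends
for r0,r1,nm in((222,228,"far"),(274,284,"near")):
    P=w[r0:r1,214:230].reshape(-1,3);P=P[(P[:,2]>.05)&(P[:,2]<.063)];print(nm,len(P),P.mean(0),P.min(0),P.max(0))
K=ctrl.get_image("top");T=np.array(K["extrinsics"]);Km=np.array(K["camera_matrix"])
def onz(u,v,zz):
    d=T[:3,:3]@np.array([(u-Km[0,2])/Km[0,0],-(v-Km[1,2])/Km[1,1],-1]);t=(zz-T[2,3])/d[2];return T[:3,3]+t*d
for q,zz in(("square_blank",.018),("bolster",.02),("round_blank",.018)):
    for r in ctrl.outline_of(q,"top")[:2]:
        m=r["mask"].astype(np.uint8);cn=max(cv2.findContours(m,0,2)[0],key=cv2.contourArea)[:,0].astype(float)
        b=np.array([onz(u,v,zz)[:2] for u,v in cn]);(cx,s,a)=cv2.minAreaRect((b*1000).astype(np.float32));print(q,r["bbox"],r["confidence"],np.round(cx,1),np.round(s,1),round(a,1))
a=cv2.resize(c[212:302,370:470,::-1],(800,600) if 0 else (660,594),interpolation=cv2.INTER_CUBIC);cv2.imwrite("pics/bol.png",a)
E
```

```text
589 y at z=55,x=.53:  0.3348456221384225 yaw 0.0479767386402316 theta 0.9723045335122479 zmax 0.12156759868987736 x [0.44653861 0.57774168] res 0.0012175848689645783
1191 y at z=55,x=.53:  0.16282375110850772 yaw 0.046930307292251026 theta 0.983586176815322 zmax 0.12090899130094716 x [0.44024059 0.57330975] res 0.0017020976839584258
far 30 [0.57817959 0.27946238 0.05575072] [0.57472892 0.25943836 0.0512532 ] [0.58053439 0.29804702 0.06111496]
near 27 [0.44418165 0.27702419 0.05636037] [0.44312666 0.25677015 0.05265792] [0.44569824 0.29343012 0.05934835]
square_blank [233.9, 194.2, 20.2, 22.2] 0.7 [665.3 262.5] [44.1 43.7] 14.2
square_blank [234.8, 241.9, 20.3, 19.9] 0.57 [540.1 252.9] [38.8 44.2] 0.1
bolster [417.0, 259.5, 78.8, 70.7] 0.91 [ 501.  -213.9] [202.7 170.1] 88.2
round_blank [235.2, 267.0, 15.2, 22.3] 0.55 [477.2 248.8] [45.9 33.5] 0.2
```

View pics/bol.png

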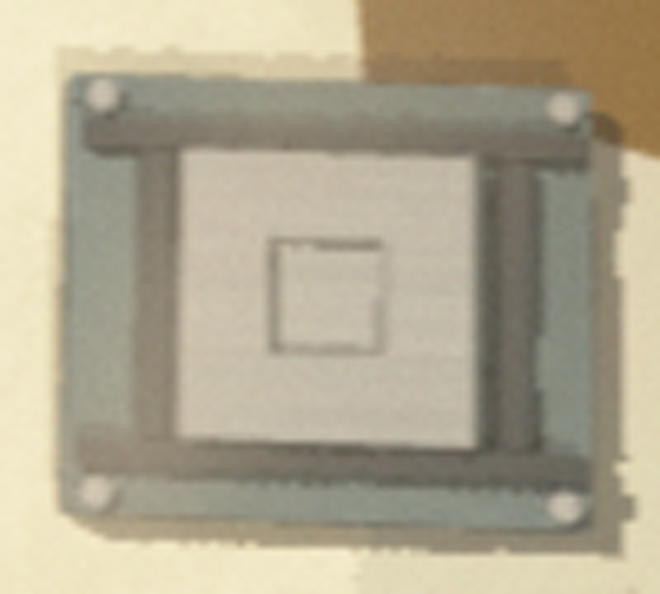

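Crop: the die is centred at about (329,297) and the cavity at about (327,296), nearly aligned with the image. Now I refine the cavity by edge fits and write a helper that turns a target pose into row units.

```bash
cat >> h.py <<'E'
def down(yaw):  # tool z down, tool y along world direction yaw+90deg (or its half turn), nearest to present
    s=ctrl.get_state();Rc=R.from_rotvec(s["tool_rot"])
    y=np.array([-np.sin(yaw),np.cos(yaw),0]);c=[]
    for sg in(1,-1):
        yy=sg*y;zz=np.array([0,0,-1.]);M=R.from_matrix(np.stack([np.cross(yy,zz),yy,zz],1));c.append(M)
    return min(c,key=lambda M:(Rc.inv()*M).magnitude())
def rel(p,M):
    s=ctrl.get_state();Rc=R.from_rotvec(s["tool_rot"])
    return np.round(Rc.inv().apply(np.array(p)-s["position"])/.25,4).tolist(),np.round((Rc.inv()*M).as_rotvec()/np.radians(30),4).tolist()
E
python3 - <<'E'
from h import *
from scipy.ndimage import map_coordinates
K=ctrl.get_image("top");T=np.array(K["extrinsics"]);Km=np.array(K["camera_matrix"])
g=np.mean([ctrl.get_image("top")["color"].astype(float).mean(2) for _ in range(6)],0)
def prof(x,y,zz):
    P=np.stack([x,y,np.full_like(x,zz)],-1);c=(P-T[:3,3])@T[:3,:3];u=Km[0,2]+Km[0,0]*c[...,0]/-c[...,2];v=Km[1,2]-Km[1,1]*c[...,1]/-c[...,2]
    return map_coordinates(g,[v,u],order=1)
# rectified image of z=.034 plane, 0.5 mm/px, columns = -y, rows=-x
x0,y0=.501,-.215
X,Y=np.meshgrid(np.arange(x0+.11,x0-.11,-.0005),np.arange(y0+.12,y0-.12,-.0005),indexing="ij")
I=prof(X,Y,.034);np.save("rect.npy",I)
h=lambda a:np.round(a).astype(int).tolist()
mid=lambda s:s
cx=(X[:,0]>x0-.012)&(X[:,0]<x0+.012);cy=(Y[0]>y0-.012)&(Y[0]<y0+.012)
py=I[cx].mean(0);px=I[:,cy].mean(1)
print("y",[(round(Y[0,i]*1000),round(py[i])) for i in range(90,390,3)])
print("x",[(round(X[i,0]*1000),round(px[i])) for i in range(80,360,3)])
# yaw from die outer edges: steepest gradient along strips
from numpy.polynomial import polynomial as Pn
def edge(lo,hi,axis,rng):
    o=[]
    for k in range(rng[0],rng[1],4):
        s=I[k:k+4].mean(0) if axis==1 else I[:,k:k+4].mean(1)
        d=np.abs(np.gradient(cv2.GaussianBlur(s.reshape(1,-1),(1,1),0)[0]))[lo:hi];d=np.convolve(d,np.ones(5)/5,'same')
        q=d**4;o.append((k+1.5,lo+(q*np.arange(len(q))).sum()/q.sum()))
    o=np.array(o);p=np.polyfit(o[:,0],o[:,1],1);r=np.polyval(p,o[:,0])-o[:,1];kk=abs(r)<2.5;p=np.polyfit(o[kk,0],o[kk,1],1);return p,kk.sum(),r[kk].std()
ci=lambda x:int((x0+.11-x)/.0005); cj=lambda y:int((y0+.12-y)/.0005)
for nm,a in(("die ymax",(cj(y0+.068),cj(y0+.045),1,(ci(x0+.04),ci(x0-.04)))),("die ymin",(cj(y0-.045),cj(y0-.068),1,(ci(x0+.04),ci(x0-.04)))),
 ("die xmax",(ci(x0+.066),ci(x0+.045),0,(cj(y0+.04),cj(y0-.04)))),("die xmin",(ci(x0-.045),ci(x0-.066),0,(cj(y0+.04),cj(y0-.04))))):
    p,n,s=edge(*a); k=220 if a[2]==1 else 240
    v=np.polyval(p,k); print(nm,"slope",p[0],"val",(y0+.12-v*.0005) if a[2]==1 else (x0+.11-v*.0005),n,s)
print("carton pose move:",rel([.511,.25,.20],down(-.048)),ctrl.get_state()["time"])
E
```

```text
y [(-140, 151), (-142, 143), (-143, 137), (-145, 131), (-146, 130), (-148, 130), (-149, 131), (-151, 131), (-152, 131), (-154, 129), (-155, 129), (-157, 135), (-158, 149), (-160, 168), (-161, 180), (-163, 188), (-164, 189), (-166, 190), (-167, 190), (-169, 189), (-170, 189), (-172, 189), (-173, 189), (-175, 189), (-176, 189), (-178, 189), (-179, 189), (-181, 188), (-182, 188), (-184, 188), (-185, 188), (-187, 188), (-188, 187), (-190, 184), (-191, 173), (-193, 161), (-194, 150), (-196, 156), (-197, 167), (-199, 179), (-200, 185), (-202, 186), (-203, 186), (-205, 186), (-206, 186), (-208, 186), (-209, 186), (-211, 186), (-212, 186), (-214, 185), (-215, 185), (-217, 185), (-218, 185), (-220, 185), (-221, 185), (-223, 185), (-224, 185), (-226, 185), (-227, 185), (-229, 184), (-230, 182), (-232, 178), (-233, 172), (-235, 169), (-236, 170), (-238, 174), (-239, 179), (-241, 182), (-242, 184), (-244, 184), (-245, 184), (-247, 184), (-248, 184), (-250, 184), (-251, 184), (-253, 184), (-254, 183), (-256, 183), (-257, 183), (-259, 183), (-260, 183), (-262, 183), (-263, 183), (-265, 182), (-266
[... 1036 characters left out ...]
185), (466, 185), (465, 185), (463, 186), (462, 185), (460, 184), (459, 183), (457, 182), (456, 183), (454, 183), (453, 184), (451, 185), (450, 182), (448, 176), (447, 141), (445, 112), (444, 102), (442, 103), (441, 110), (439, 110), (438, 110), (436, 107), (435, 106), (433, 106), (432, 117)]
die ymax slope -0.03264802288068683 val -0.15876429680011014 40 0.22110776096203566
die ymin slope -0.029838441285266207 val -0.27019693073314055 40 0.19015161620132504
die xmax slope 0.029007425753622973 val 0.5561171482568956 41 0.5821779179582965
die xmin slope 0.02969890568399252 val 0.44625036741100926 41 0.5424756140211348
carton pose move: ([-1.4865, -0.8774, 0.1343], [0.0, 0.0001, -0.6795]) 1.25
```

Cavity centre is about (0.5014, −0.2146) with yaw −0.030. The die edges measure 111 × 110 mm, which agrees with the given size. Moving above the carton with the fingers shut.

```bash
python3 -m inch '[{"slide":[-0.75,-0.44,0.07],"angular":[0,0,-0.3],"claw":-1},{"slide":[-0.75,-0.44,0.07],"angular":[0,0,-0.6],"claw":-1},{"slide":[-0.75,-0.44,0.07],"angular":[0,0,-0.6795],"claw":-1},{"slide":[-0.75,-0.44,0.07],"angular":[0,0,-0.6795],"claw":-1},{"slide":[-0.75,-0.44,0.07],"angular":[0,0,-0.6795],"claw":-1},{"slide":[-0.75,-0.44,0.07],"angular":[0,0,-0.6795],"claw":-1}]' 30
python3 - <<'E'
from h import *
print(rel([.511,.25,.20],down(-.048)),rel([.511,.25,.087],down(-.048)))
E
```

```text
time: 1.85
position: [0.388, 0.419, 0.2161]
tool_rot: [0.087, 3.139, -0.002]
ft_force: [0.1, -0.1, 0.9]
grip_width: 0.541
grip_force: 0.0
([-0.5288, -0.6474, 0.0661], [-0.0023, 0.0025, -0.0144]) ([-0.5282, -0.6468, 0.5181], [-0.0023, 0.0025, -0.0144])
```

```bash
python3 -m inch '[{"slide":[-0.5288,-0.6474,0.066],"angular":[0,0,-0.0144],"claw":-1},{"slide":[-0.5288,-0.6474,0.066],"angular":[0,0,-0.0144],"claw":-1},{"slide":[-0.5288,-0.6474,0.066],"angular":[0,0,-0.0144],"claw":-1},{"slide":[-0.5288,-0.6474,0.066],"angular":[0,0,-0.0144],"claw":-1},{"slide":[-0.5288,-0.6474,0.066],"angular":[0,0,-0.0144],"claw":-1},{"slide":[-0.5288,-0.6474,0.066],"angular":[0,0,-0.0144],"claw":-1},{"slide":[-0.5285,-0.647,0.25],"angular":[0,0,-0.0144],"claw":-1},{"slide":[-0.5282,-0.6468,0.45],"angular":[0,0,-0.0144],"claw":-1},{"slide":[-0.5282,-0.6468,0.518],"angular":[0,0,-0.0144],"claw":-1},{"slide":[-0.5282,-0.6468,0.518],"angular":[0,0,-0.0144],"claw":-1}]'
```

```text
time: 2.85
position: [0.5047, 0.2573, 0.0832]
tool_rot: [-0.056, -3.135, 0.003]
ft_force: [0.5, -0.6, -0.5]
grip_width: -0.001
grip_force: 0.0
```

```bash
python3 -m inch '[{"slide":[0,0.06,0],"angular":[0,0,0],"claw":-1},{"slide":[0,0.12,0],"angular":[0,0,0],"claw":-1},{"slide":[0,0.18,0],"angular":[0,0,0],"claw":-1},{"slide":[0,0.24,0],"angular":[0,0,0],"claw":-1},{"slide":[0,0.29,0],"angular":[0,0,0],"claw":-1},{"slide":[0,0.34,0],"angular":[0,0,0],"claw":-1},{"slide":[0,0.36,0],"angular":[0,0,0],"claw":-1},{"slide":[0,0.36,0],"angular":[0,0,0],"claw":-1}]'
```

```text
time: 3.65
position: [0.5121, 0.3461, 0.0864]
tool_rot: [-0.062, -3.141, -0.001]
ft_force: [-0.1, 0.1, -0.3]
grip_width: 0.004
grip_force: 0.0
```

```bash
python3 - <<'E'
from h import *
im=ctrl.get_image("top");save(im,"p1.png");w=cloud(im)
for r in range(218,290,10):
    print(r,' '.join(f"{int(round(w[r,cc,2]*1000)) if np.isfinite(w[r,cc,2]) else -1:4d}" for cc in range(160,280,4)))
s=ctrl.get_state();print(s["position"],s["ft_force"],R.from_rotvec(s["tool_rot"]).as_matrix().round(3).tolist())
E
```

```text
218    7    3    0    5    1    5    2    1    5    2    3    0   -1    6    7    5    7    5    4    1    3    3    1    1    2    5   -2    2    4    3
228  363  341  313  292  251  249   -1  247   71   65   58   55   19    2    2    6    5   13   15   16   20   26  116  106   92   80   69   21    3    2
238  427  352  328  311  293  255  233  247  234  205  192  185  187  189  188  172    4   19   20   21   19    0  116  103   92   78   63    7    3   -2
248  458  438  315  297  282  255  247  247  229  198  186  189  191  190  188    5    7   20   17   21   19  118  112  103   88   75   63    1    1    2
258  485  295  277  258  248  248  248  247  190  189  188  188  188  189  191    5    5    5    5   21   19  123  112   96   88   76   66    3    6    2
268  509  495  103   97   89   86   77   74   68   64   56   25    4    5    5    4    4    5   23   16   21  121  110   95   85   74   61   -1    6    7
278  529  521  506    2    4    2   -2    0    3    4   55   54   59   59   55   55   55    7    4    1    5  118  101   95   85   74   58    1    1    1
288  541  537  527  518    3    3    1   -1    2    5    1    2    3    1   -3   -3    6    5    6    3    3    0    5    0    1    2    2    3    3    4
[0.51235951 0.34514521 0.08643225] [ 0.55034593 -0.08252164  0.01061524] [[-0.999, 0.04, -0.0], [0.04, 0.999, -0.0], [0.0, -0.0, -1.0]]
```

```bash
python3 -m inch '[{"slide":[0,-0.15,0],"angular":[0,0,0],"claw":-1},{"slide":[0,-0.30,0.01],"angular":[0,0,0],"claw":-1},{"slide":[0,-0.40,0.014],"angular":[0,0,0],"claw":-1},{"slide":[0,-0.46,0.014],"angular":[0,0,0],"claw":-1},{"slide":[0,-0.52,0.014],"angular":[0,0,0],"claw":-1},{"slide":[0,-0.58,0.014],"angular":[0,0,0],"claw":-1},{"slide":[0,-0.64,0.014],"angular":[0,0,0],"claw":-1},{"slide":[0,-0.70,0.014],"angular":[0,0,0],"claw":-1},{"slide":[0,-0.75,0.014],"angular":[0,0,0],"claw":-1},{"slide":[0,-0.75,0.014],"angular":[0,0,0],"claw":-1}]'
```

```text
time: 4.7
position: [0.5049, 0.1552, 0.083]
tool_rot: [-0.068, -3.141, 0.002]
ft_force: [-0.6, 0.0, -0.4]
grip_width: 0.006
grip_force: 0.0
```

```bash
python3 - <<'E'
from h import *
im=ctrl.get_image("top");save(im,"p2.png");w=cloud(im)
for r in range(218,290,10):
    print(r,' '.join(f"{int(round(w[r,cc,2]*1000)) if np.isfinite(w[r,cc,2]) else -1:4d}" for cc in range(160,304,4)))
s=ctrl.get_state();print(s["position"],s["ft_force"],rel([.50,.25,.20],down(-.048)))
E
```

```text
218    4    1    3    4    1    5    0    2    5    4    5  465  470  473  467  470  472  473  475  478  478  480  485  485  487  480  463    4    4    1    1   -1    4    5    7   -1
228    5    4    3  102   95   90   88   73   72   66   59  481  483  483  480  481  482  481  482  482  482  483  482  493  496  495  478  449   66   76   81   91   99    1    5    2
238    4    3    2   97   95   86   82   75   68   62   57   47  492  491  491  482  481  496  498  498  500  498  498  495  502  501  501  470  296  243  243  232  161  159  185  184
248    3    4    0   97   92   88   80   77   70   63   56   40  499  499  500  494  500  503  507  510  509  508  507  505  503  504  504  485  448  252  243  219  189  184  186  187
258    1    4    0   92   93   87   80   73   67   61   58   34    2  502  503  504  507  514  514  517  519  518  517  517  509  509  502  497  471  246  244  207  187  186  187  186
268    3    1  101   99   91   83   81   73   68   61   57   23    7  501  502  507  514  520  525  525  528  527  530  526  525  521  516  510  498  457   91   95    2    0  186  186
278    7    5    1    3    2   -1    1    2    4    1   61   55   54   55   57  511  520  527  531  533  535  537  536  536  532  532  530  521  513  496   90   95    6    5    3    0
288    0    0   -1    0    4    3    3    3    5   -1   -3   -1    4    2    1  513  527  533  539  541  545  545  545  545  543  543  537  534  527  517    0    4    5    1    4    4
[0.50492454 0.15657507 0.08306285] [-0.37528181  1.4935267  -0.12857923] ([0.0354, 0.3724, -0.4678], [-0.0004, 0.0, 0.0112])
```

```bash
python3 -m inch '[{"slide":[0,0.02,-0.1],"angular":[0,0,0],"claw":-1},{"slide":[0,0.02,-0.3],"angular":[0,0,0],"claw":-1},{"slide":[0,0.0,-0.5],"angular":[0,0,0],"claw":0},{"slide":[0,-0.3,-0.6],"angular":[0,0,0],"claw":0},{"slide":[0,-0.5,-0.6],"angular":[0,0,0],"claw":0},{"slide":[0,-0.7,-0.6],"angular":[0,0,0],"claw":0.6},{"slide":[0,-0.9,-0.6],"angular":[0,0,0],"claw":0.6},{"slide":[0,-0.9,-0.6],"angular":[0,0,0],"claw":0.6}]'
```

```text
time: 5.55
position: [0.4954, -0.0713, 0.2337]
tool_rot: [0.069, 3.14, -0.002]
ft_force: [0.5, 0.9, 0.9]
grip_width: 0.465
grip_force: 0.0
```

```bash
python3 - <<'E'
from h import *
im=ctrl.get_image("top");T=np.array(im["extrinsics"]);Km=np.array(im["camera_matrix"]);w=cloud(im)
g=np.mean([ctrl.get_image("top")["color"].astype(np.float32) for _ in range(5)],0)
x0,y0=.511,.25
X,Y=np.meshgrid(np.arange(x0+.08,x0-.08,-.0005),np.arange(y0+.1,y0-.1,-.0005),indexing="ij")
P=np.stack([X,Y,np.full_like(X,.018)],-1);c=(P-T[:3,3])@T[:3,:3]
I=cv2.remap(g,(Km[0,2]+Km[0,0]*c[...,0]/-c[...,2]).astype(np.float32),(Km[1,2]-Km[1,1]*c[...,1]/-c[...,2]).astype(np.float32),1)
I8=np.clip(I*1.6,0,255).astype(np.uint8)[:,:,::-1];cv2.imwrite("pics/rect.png",cv2.resize(I8,None,fx=2,fy=1.8)) if 0 else cv2.imwrite("pics/rect.png",cv2.resize(I8,None,fx=1.8,fy=1.8))
for r in range(218,290,10):
    print(r,' '.join(f"{int(round(w[r,cc,2]*1000)) if np.isfinite(w[r,cc,2]) else -1:4d}" for cc in range(164,304,4)))
Q=w[215:290,205:260].reshape(-1,3);Q=Q[(Q[:,2]>.014)&(Q[:,2]<.025)]
A=Q[Q[:,0]>.51];print("sq",np.round(A.mean(0),4),np.percentile(A,[3,97],axis=0).round(4).tolist(),len(A))
B=Q[Q[:,0]<.505];print("rd",np.round(B.mean(0),4),np.percentile(B,[3,97],axis=0).round(4).tolist())
E
```

```text
218    3    9    1    2    4    3    6   -1    3   -2    3    4    7    5    3    4    2    6   -1    0   -2    3    1    3    5    1   -4    3    4    5    3    4    4   -2    2
228    1    2  103   94   93   80   77   70   62   59   54   21    5    3    2   10   14   19   21   22   24   28   32   38   45   44   58   70   76   84   88   99    2    3    4
238    1    3  101   94   88   84   76   70   65   56   51   11    7    3    6    4   17   20   16   23    3    6    6    5    5   57   61   68   76   81   93  100    7    6    5
248    1    0  102   94   88   84   80   70   63   55   39    3    3   10    9    2   19   21   17   20    6    7    7    8    7   54   64   69   79   88   90  100    2    3    1
258    2    4   95   94   87   77   71   67   60   58   31    4    6    9    6    5    5    4   19   22    8    5    3    6    6   57   64   70   82   84   92   98    2    5    3
268    5  101   96   91   85   76   72   72   67   55   23    6    3    8    3    5    6   20   20   16   22    8    3   10    6   59   67   72   80   87   94    1    5    3    1
278    0    3    3    4    1    2    2    0    1   52   55   57   56   57   53   56    5    7    3    8    5    3    5    9    4   60   66   76   81   88  100    4    4    3    0
288    3    1    4   -1    1    2    2   -2    3    1    2    2   -2    1   -5    4   -3   -2   -1    3    2    3    6    3    1    2    3    1    1    5    2    2    2    1    7
sq [0.5456 0.2637 0.019 ] [[0.5231, 0.2315, 0.0149], [0.577, 0.3249, 0.0238]] 310
rd [0.4773 0.2472 0.0189] [[0.4567, 0.222, 0.0153], [0.4991, 0.3264, 0.0225]]
```

View pics/rect.png

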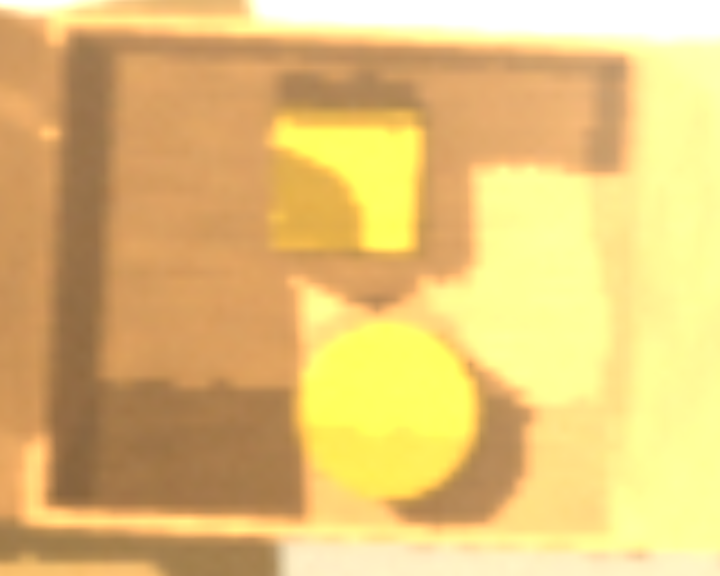

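Rectified view: both flaps are folded back, with edges at about 100 mm. The square blank spans (267–428, 108–252), so its centre is about (0.541, 0.2536) with yaw about −0.05. The round blank is at (388,410). Next I go to hover above the square blank.

```bash
python3 - <<'E'
from h import *
print(rel([.541,.2536,.2],down(-.05)),rel([.541,.2536,.12],down(-.05)))
E
```

```text
([-0.1322, 1.2805, 0.1323], [0.0011, -0.0004, 0.024]) ([-0.1323, 1.2803, 0.4523], [0.0011, -0.0004, 0.024])
```

```bash
python3 -m inch '[{"slide":[-0.07,0.2,0.05],"angular":[0,0,0.024],"claw":0.6},{"slide":[-0.1,0.4,0.1],"angular":[0,0,0.024],"claw":0.6},{"slide":[-0.1323,0.6,0.13],"angular":[0,0,0.024],"claw":0.6},{"slide":[-0.1323,0.8,0.13],"angular":[0,0,0.024],"claw":0.6},{"slide":[-0.1323,1.0,0.13],"angular":[0,0,0.024],"claw":0.6},{"slide":[-0.1323,1.0,0.13],"angular":[0,0,0.024],"claw":0.6}]'
python3 - <<'E'
from h import *
print(rel([.541,.2536,.12],down(-.05)))
E
```

```text
time: 6.45
position: [0.5364, 0.1922, 0.1997]
tool_rot: [-0.061, -3.139, -0.006]
ft_force: [-0.7, -0.3, 0.1]
grip_width: 0.802
grip_force: 0.0
([-0.0093, 0.2448, 0.3196], [0.0073, -0.004, 0.0213])
```

```bash
python3 -m inch '[{"slide":[-0.01,0.15,0.05],"angular":[0,0,0.02],"claw":0.6},{"slide":[-0.01,0.245,0.15],"angular":[0,0,0.02],"claw":0.6},{"slide":[-0.01,0.245,0.32],"angular":[0,0,0.02],"claw":0.6},{"slide":[-0.01,0.245,0.32],"angular":[0,0,0.02],"claw":0.6},{"slide":[-0.01,0.245,0.32],"angular":[0,0,0.02],"claw":0.6},{"slide":[-0.01,0.245,0.32],"angular":[0,0,0.02],"claw":0.6}]'
python3 - <<'E'
from h import *
print(ctrl.get_state()["position"],rel([.541,.2536,.0225],down(-.05)))
E
```

```text
time: 7.05
position: [0.5459, 0.2425, 0.1228]
tool_rot: [0.1, 3.137, 0.002]
ft_force: [0.0, -1.0, 0.7]
grip_width: 0.8
grip_force: 0.0
[0.54592212 0.24248876 0.1228446 ] ([0.0236, 0.0425, 0.4014], [0.0029, 0.0054, -0.0267])
```

```bash
python3 -m inch '[{"slide":[0,0,0],"angular":[0,0,0],"claw":0.6},{"slide":[0,0,0],"angular":[0,0,0],"claw":0.6},{"slide":[0,0,0],"angular":[0,0,0],"claw":0.6},{"slide":[0,0,0],"angular":[0,0,0],"claw":0.6}]'
python3 - <<'E'
from h import *
print(ctrl.get_state()["position"],rel([.541,.2536,.06],down(-.05)))
E
```

```text
time: 7.45
position: [0.5449, 0.2423, 0.1211]
tool_rot: [0.1, 3.139, 0.001]
ft_force: [0.6, 0.4, -0.1]
grip_width: 0.797
grip_force: 0.0
[0.54485392 0.24233783 0.12114145] ([0.0184, 0.0438, 0.2446], [0.0011, 0.0014, -0.0262])
```

```bash
python3 -m inch '[{"slide":[0.0184,0.0438,0.08],"angular":[0,0,-0.026],"claw":0.6},{"slide":[0.0184,0.0438,0.16],"angular":[0,0,-0.026],"claw":0.6},{"slide":[0.0184,0.0438,0.245],"angular":[0,0,-0.026],"claw":0.6},{"slide":[0.0184,0.0438,0.245],"angular":[0,0,-0.026],"claw":0.6},{"slide":[0.0184,0.0438,0.245],"angular":[0,0,-0.026],"claw":0.6},{"slide":[0.0184,0.0438,0.245],"angular":[0,0,-0.026],"claw":0.6},{"slide":[0.0184,0.0438,0.245],"angular":[0,0,-0.026],"claw":0.6}]'
python3 - <<'E'
from h import *
print(ctrl.get_state()["position"],rel([.541,.2536,.0225],down(-.05)))
E
```

```text
time: 8.15
position: [0.5417, 0.2539, 0.0608]
tool_rot: [0.079, 3.138, 0.002]
ft_force: [-0.1, -0.0, -0.1]
grip_width: 0.797
grip_force: 0.0
[0.5416954  0.25390662 0.06077496] ([0.003, -0.0016, 0.1531], [0.0025, 0.004, -0.0001])
```

```bash
python3 -m inch '[{"slide":[0.002,-0.0016,0.06],"angular":[0,0,0],"claw":0.6},{"slide":[0.002,-0.0016,0.12],"angular":[0,0,0],"claw":0.6},{"slide":[0.002,-0.0016,0.152],"angular":[0,0,0],"claw":0.6},{"slide":[0.002,-0.0016,0.152],"angular":[0,0,0],"claw":0.6},{"slide":[0.002,-0.0016,0.152],"angular":[0,0,0],"claw":0.6},{"slide":[0.002,-0.0016,0.152],"angular":[0,0,0],"claw":0.6}]'
python3 - <<'E'
from h import *
print(ctrl.get_state()["position"],ctrl.get_state()["ft_force"],rel([.541,.2536,.0225],down(-.05)))
E
```

```text
time: 8.75
position: [0.5406, 0.2534, 0.0217]
tool_rot: [0.078, 3.14, 0.001]
ft_force: [0.0, 0.7, 0.7]
grip_width: 0.798
grip_force: 0.0
[0.54061739 0.2533543  0.02168699] [0.03151294 0.69755321 0.66091042] ([-0.0015, 0.0011, -0.0033], [0.0008, 0.0014, 0.0002])
```

```bash
python3 -m inch '[{"slide":[0,0,-0.003],"angular":[0,0,0],"claw":-0.3},{"slide":[0,0,-0.003],"angular":[0,0,0],"claw":-0.3},{"slide":[0,0,-0.003],"angular":[0,0,0],"claw":-0.3},{"slide":[0,0,-0.003],"angular":[0,0,0],"claw":-0.3},{"slide":[0,0,-0.003],"angular":[0,0,0],"claw":-0.3},{"slide":[0,0,-0.003],"angular":[0,0,0],"claw":-0.3}]' 30
python3 -m inch '[{"slide":[0,0,-0.04],"angular":[0,0,0],"claw":-0.3},{"slide":[0,0,-0.1],"angular":[0,0,0],"claw":-0.3},{"slide":[0,0,-0.25],"angular":[0,0,0],"claw":-0.3},{"slide":[0,0,-0.4],"angular":[0,0,0],"claw":-0.3},{"slide":[0,0,-0.55],"angular":[0,0,0],"claw":-0.3},{"slide":[0,0,-0.7],"angular":[0,0,0],"claw":-0.3},{"slide":[0,0,-0.7],"angular":[0,0,0],"claw":-0.3},{"slide":[0,0,-0.7],"angular":[0,0,0],"claw":-0.3}]'
python3 - <<'E'
from h import *
s=ctrl.get_state();print(s["grip_width"]*87,s["position"],rel([.5014,-.2146,.2],down(-.03)))
E
```

```text
time: 9.35
position: [0.5403, 0.2534, 0.0222]
tool_rot: [0.078, 3.14, 0.001]
ft_force: [-0.4, 0.5, 1.7]
grip_width: 0.456
grip_force: 30.0
time: 10.15
position: [0.5408, 0.2533, 0.1991]
tool_rot: [0.079, 3.138, 0.003]
ft_force: [-0.6, 1.3, -3.3]
grip_width: 0.454
grip_force: 30.0
39.49904029825879 [0.54079112 0.25327597 0.19911367] ([0.0636, -1.877, -0.0071], [0.0034, 0.0052, -0.0384])
```

```bash
python3 -m inch '[{"slide":[0.01,-0.1,0],"angular":[0,0,-0.0384],"claw":-0.3},{"slide":[0.02,-0.25,0],"angular":[0,0,-0.0384],"claw":-0.3},{"slide":[0.03,-0.4,0],"angular":[0,0,-0.0384],"claw":-0.3},{"slide":[0.03,-0.55,0],"angular":[0,0,-0.0384],"claw":-0.3},{"slide":[0.03,-0.7,0],"angular":[0,0,-0.0384],"claw":-0.3},{"slide":[0.03,-0.85,0],"angular":[0,0,-0.0384],"claw":-0.3},{"slide":[0.03,-0.93,0],"angular":[0,0,-0.0384],"claw":-0.3},{"slide":[0.03,-0.93,0],"angular":[0,0,-0.0384],"claw":-0.3},{"slide":[0.03,-0.93,0],"angular":[0,0,-0.0384],"claw":-0.3},{"slide":[0.03,-0.93,0],"angular":[0,0,-0.0384],"claw":-0.3}]'
python3 - <<'E'
from h import *
s=ctrl.get_state();print(s["grip_width"]*87,s["position"],rel([.5014,-.2146,.12],down(-.03)))
E
```

```text
time: 11.15
position: [0.5206, 0.0229, 0.1963]
tool_rot: [-0.043, -3.14, -0.001]
ft_force: [-0.7, 1.2, -1.0]
grip_width: 0.449
grip_force: 30.0
39.071146741745 [0.52062654 0.02293642 0.19632116] ([0.0502, -0.952, 0.305], [0.0008, -0.0028, 0.0045])
```

```bash
python3 -m inch '[{"slide":[0.01,-0.1,0],"angular":[0,0,0.0045],"claw":-0.3},{"slide":[0.02,-0.25,0],"angular":[0,0,0.0045],"claw":-0.3},{"slide":[0.03,-0.4,0],"angular":[0,0,0.0045],"claw":-0.3},{"slide":[0.04,-0.55,0.02],"angular":[0,0,0.0045],"claw":-0.3},{"slide":[0.05,-0.7,0.1],"angular":[0,0,0.0045],"claw":-0.3},{"slide":[0.05,-0.85,0.2],"angular":[0,0,0.0045],"claw":-0.3},{"slide":[0.05,-0.952,0.305],"angular":[0,0,0.0045],"claw":-0.3},{"slide":[0.05,-0.952,0.305],"angular":[0,0,0.0045],"claw":-0.3},{"slide":[0.05,-0.952,0.305],"angular":[0,0,0.0045],"claw":-0.3},{"slide":[0.05,-0.952,0.305],"angular":[0,0,0.0045],"claw":-0.3}]'
python3 -m inch '[{"slide":[0,0,0],"angular":[0,0,0],"claw":-0.3},{"slide":[0,0,0],"angular":[0,0,0],"claw":-0.3},{"slide":[0,0,0],"angular":[0,0,0],"claw":-0.3}]'
python3 - <<'E'
from h import *
s=ctrl.get_state();print(s["grip_width"]*87,s["position"],s["ft_force"],rel([.5014,-.2146,.07],down(-.03)))
im=ctrl.get_image("side");cv2.imwrite("pics/side1.png",cv2.resize(im["color"][140:260,310:470,::-1],(800,600),interpolation=cv2.INTER_CUBIC))
E
```

```text
time: 12.15
position: [0.5028, -0.2141, 0.1213]
tool_rot: [0.045, 3.14, 0.001]
ft_force: [0.3, -0.8, -1.0]
grip_width: 0.458
grip_force: 30.0
time: 12.45
position: [0.5021, -0.2155, 0.1214]
tool_rot: [0.048, 3.14, 0.0]
ft_force: [0.3, -0.2, -1.8]
grip_width: 0.455
grip_force: 30.0
39.59869416043335 [ 0.50210507 -0.2155442   0.12137167] [ 0.30356675 -0.16622099 -1.81116205] ([0.0032, 0.0036, 0.2055], [0.0004, 0.0022, -0.0016])
```

View pics/side1.png

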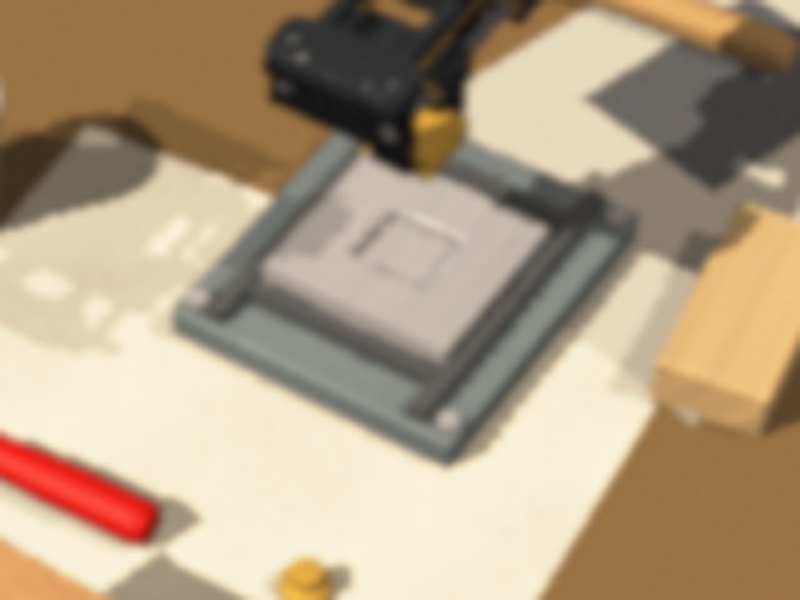

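The side crop shows the blank held level at (437,140), above and behind the cavity at (408,247). I descend gently.

```bash
python3 -m inch '[{"slide":[0.0032,0.0036,0.08],"angular":[0,0,0],"claw":-0.3},{"slide":[0.0032,0.0036,0.15],"angular":[0,0,0],"claw":-0.3},{"slide":[0.0032,0.0036,0.21],"angular":[0,0,0],"claw":-0.3},{"slide":[0.0032,0.0036,0.24],"angular":[0,0,0],"claw":-0.3},{"slide":[0.0032,0.0036,0.252],"angular":[0,0,0],"claw":-0.3},{"slide":[0.0032,0.0036,0.252],"angular":[0,0,0],"claw":-0.3},{"slide":[0.0032,0.0036,0.252],"angular":[0,0,0],"claw":-0.3},{"slide":[0.0032,0.0036,0.252],"angular":[0,0,0],"claw":-0.3}]'
python3 - <<'E'
from h import *
s=ctrl.get_state();print(s["grip_width"]*87,s["position"],s["ft_force"],rel([.5014,-.2146,.053],down(-.03)))
E
```

```text
time: 13.3
position: [0.5014, -0.2155, 0.0585]
tool_rot: [0.051, 3.14, -0.0]
ft_force: [-0.1, 0.1, -1.3]
grip_width: 0.451
grip_force: 30.0
39.266240578713855 [ 0.50136813 -0.2154822   0.0585422 ] [-0.06719798  0.10676546 -1.28215814] ([0.0, 0.0035, 0.0222], [-0.0003, 0.0028, -0.0042])
```

```bash
python3 -m inch '[{"slide":[0,0.0025,0.01],"angular":[0,0,0],"claw":-0.3},{"slide":[0,0.0025,0.02],"angular":[0,0,0],"claw":-0.3},{"slide":[0,0.0025,0.024],"angular":[0,0,0],"claw":-0.3},{"slide":[0,0.0025,0.028],"angular":[0,0,0],"claw":-0.3},{"slide":[0,0.0025,0.032],"angular":[0,0,0],"claw":-0.3},{"slide":[0,0.0025,0.032],"angular":[0,0,0],"claw":-0.3},{"slide":[0,0.0025,0.032],"angular":[0,0,0],"claw":-0.3}]'
python3 - <<'E'
from h import *
for _ in range(3):
    s=ctrl.get_state();print(s["position"].round(4),s["ft_force"].round(1),s["torque"].round(2));ctrl.get_image("side")
E
```

```text
time: 14.0
position: [0.5007, -0.2146, 0.0498]
tool_rot: [-0.051, -3.141, -0.0]
ft_force: [0.1, 0.3, -1.6]
grip_width: 0.454
grip_force: 30.0
[ 0.5007 -0.2146  0.0498] [ 0.1  0.3 -1.6] [ 0.05  0.08 -0.02]
[ 0.5007 -0.2147  0.0498] [ 0.1 -0.5 -2.1] [-0.02  0.1  -0.01]
[ 0.5007 -0.2146  0.0498] [ 0.4  0.2 -1.8] [ 0.06  0.05 -0.03]
```

No contact yet, with the underside below the die's top face, so the blank is entering. Continuing.

```bash
python3 -m inch '[{"slide":[0,0,0.003],"angular":[0,0,0],"claw":-0.3},{"slide":[0,0,0.006],"angular":[0,0,0],"claw":-0.3},{"slide":[0,0,0.009],"angular":[0,0,0],"claw":-0.3},{"slide":[0,0,0.009],"angular":[0,0,0],"claw":-0.3}]'
python3 - <<'E'
from h import *
for _ in range(3):
    s=ctrl.get_state();print(s["position"].round(4),s["ft_force"].round(1),s["torque"].round(2));ctrl.get_image("side")
E
```

```text
time: 14.55
position: [0.5007, -0.2147, 0.0474]
tool_rot: [-0.051, -3.141, -0.0]
ft_force: [-0.5, -0.2, -2.3]
grip_width: 0.454
grip_force: 30.0
[ 0.5007 -0.2147  0.0474] [-0.5 -0.2 -2.3] [-0.03  0.18 -0.04]
[ 0.5007 -0.2147  0.0474] [-1.   0.5 -2.2] [ 0.02  0.17 -0.04]
[ 0.5007 -0.2147  0.0475] [-0.3  0.3 -2. ] [ 0.01  0.15 -0.  ]
```

```bash
python3 -m inch '[{"slide":[0,0,0.002],"angular":[0,0,0],"claw":-0.3},{"slide":[0,0,0.004],"angular":[0,0,0],"claw":-0.3},{"slide":[0,0,0.006],"angular":[0,0,0],"claw":-0.3},{"slide":[0,0,0.006],"angular":[0,0,0],"claw":-0.3}]'
python3 - <<'E'
from h import *
s=ctrl.get_state();print(s["position"].round(4),s["ft_force"].round(1),s["torque"].round(2))
E
```

```text
time: 15.1
position: [0.5007, -0.2146, 0.0462]
tool_rot: [-0.051, -3.141, -0.0]
ft_force: [-0.9, 0.7, 0.6]
grip_width: 0.457
grip_force: 30.0
[ 0.5007 -0.2146  0.0462] [-0.9  0.7  0.6] [ 0.06  0.5  -0.01]
```

The contact force is light and the height is 46.2 mm, exactly the predicted seated height. I release, retreat and look.

```bash
python3 -m inch '[{"slide":[0,0,0],"angular":[0,0,0],"claw":0.3},{"slide":[0,0,0],"angular":[0,0,0],"claw":0.3},{"slide":[0,0,0],"angular":[0,0,0],"claw":0.3},{"slide":[0,0,-0.02],"angular":[0,0,0],"claw":0.3},{"slide":[0,0,-0.1],"angular":[0,0,0],"claw":0.3},{"slide":[0,0,-0.3],"angular":[0,0,0],"claw":0.3},{"slide":[0,0,-0.5],"angular":[0,0,0],"claw":0.3},{"slide":[0,0.2,-0.6],"angular":[0,0,0],"claw":0.3},{"slide":[0,0.4,-0.6],"angular":[0,0,0],"claw":0.3},{"slide":[0,0.6,-0.6],"angular":[0,0,0],"claw":0.3}]'
python3 -m inch '[{"slide":[0,0.2,0],"angular":[0,0,0],"claw":0.3},{"slide":[0,0.2,0],"angular":[0,0,0],"claw":0.3},{"slide":[0,0.2,0],"angular":[0,0,0],"claw":0.3}]'
python3 - <<'E'
from h import *
W=[];
for _ in range(5): im=ctrl.get_image("top");W.append(cloud(im))
w=np.nanmedian(W,0);c=im["color"]
np.set_printoptions(linewidth=200)
print((w[244:272:2,404:436:2,2]*1000).round().astype(int))
A=w[252:262,414:425,2];Q=w[235:280,395:445].reshape(-1,3);D=Q[abs(Q[:,2]-.034)<.004];B=Q[(Q[:,2]>.039)&(Q[:,2]<.048)];
pl=np.polyfit
P=w[252:262,414:425].reshape(-1,3);s=np.linalg.lstsq(np.c_[P[:,:2]-P[:,:2].mean(0),np.ones(len(P))],P[:,2],rcond=None)[0];print("blank plane",s,"die z",np.median(D[:,2]),"blank ctr",B.mean(0),len(B))
a=cv2.resize(c[232:282,390:450,::-1],(480,400),interpolation=cv2.INTER_CUBIC);b=cv2.resize(c[205:295,160:310,::-1],(320,192))
o=np.zeros((600,480,3),np.uint8);o[:400]=a;o[400:592,:320]=b;cv2.imwrite("pics/fin.png",o)
E
```

```text
time: 16.1
position: [0.5064, -0.0689, 0.1983]
tool_rot: [0.053, 3.137, 0.001]
ft_force: [1.7, 0.1, -0.6]
grip_width: 0.652
grip_force: 0.0
time: 16.4
position: [0.5072, -0.019, 0.1964]
tool_rot: [0.045, 3.141, -0.0]
ft_force: [0.0, -1.5, 0.5]
grip_width: 0.652
grip_force: 0.0
[[35 35 36 33 36 35 37 36 35 37 34 34 35 36 36 37]
 [34 35 35 35 35 36 35 37 37 37 35 36 36 37 35 35]
 [36 34 35 34 43 41 44 40 34 33 36 35 35 35 35 35]
 [35 36 38 35 44 41 44 44 44 44 45 45 36 36 36 34]
 [34 37 34 34 43 44 42 43 43 43 43 42 35 35 36 35]
 [34 35 35 37 43 44 41 44 44 43 42 44 36 35 37 36]
 [33 35 34 37 45 43 44 43 42 44 44 44 35 34 36 34]
 [36 37 34 35 44 44 44 44 44 42 45 44 36 37 34 35]
 [36 35 34 34 44 44 42 44 42 44 43 43 36 36 35 34]
 [36 36 36 36 44 42 44 44 44 44 44 42 36 35 34 37]
 [37 34 36 35 39 42 42 43 43 45 43 42 36 34 34 35]
 [35 37 35 35 36 34 36 37 36 36 35 37 35 34 35 36]
 [37 35 34 36 36 37 34 34 36 34 35 37 32 36 38 36]
 [36 36 35 38 37 37 35 36 35 36 34 34 34 36 37 35]]
blank plane [-0.02142167  0.00419937  0.04334076] die z 0.03535279340420705 blank ctr [ 0.50148283 -0.21301867  0.04327714] 264
```

View pics/fin.png

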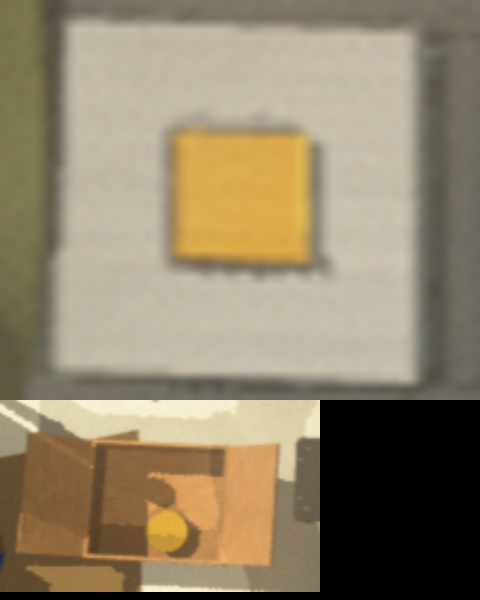

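The blank sits centred and level in the cavity at (242,197), standing 8 mm proud of the die. The flaps are still back and the round blank is still in the carton at (167,530). Handing in.

```bash
python3 -c "
from bench import ctrl
print(ctrl.close_job())"
```

```text
the job is handed in; nothing more can be done
None
```

The square brass blank is in the die cavity, level and 8 mm proud in the final depth image; both flaps are folded back, the round blank is still in the carton, and the job is handed in (no verdict was returned).

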